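Lift the vial carrier out of its tray with the hook and hold it level

ROBOT

A 7-joint arm with a two-finger parallel gripper is mounted at the origin on a cart in front of the work surface, level with it; the furniture and walls round the work are solid. World frame = base frame: x ahead of the robot, y to its left, z up, the work surface at z = 0. Lengths are in m, angles in rad, forces in N, time in s.
With the tool pointing down it reaches from about 0.4 to 0.85 m from the base axis. Payload 4.5 kg.
Tool frame: the origin (TCP) lies midway between the tips of the shut fingers; the grasp point (between the pads) lies r.grip_point_offset behind it (r.grip_point_offset is the distance from the TCP to the grasp point, in m); z points along the fingers, y is the line along which they close (so a half turn about z gives the same grasp; the last joint's range is limited). The gripper opens to 88 mm and grips with 3 to 60 N. Pads are 18 mm wide; open, the fingers measure 123 mm over their backs; the gripper's body (75 mm by 187 mm) begins 45 mm behind the grasp point.
Start: joints at [1.232, 0.689, -0.195, 1.565, 0.157, 0.902, -0.215], TCP at [0.228, -0.582, 0.239] pointing down, gripper open.
Joint ranges: [-3.01, 3.01], [-0.46, 2.08], [-1.47, 1.51], [0.13, 2.56], [-1, 4.14], [0.04, 2.09], [-2.66, 2.66]. Speed limits (rad/s): [2.57, 2.57, 3.14, 3.14, 3.14, 3.14, 3.14].

INTERFACE

Orientations are given as a unit quaternion [x, y, z, w].
In Python, from plant import r gives the robot as it stands.
- The arm moves only by the shell command python3 -m jog 'ROWS' [FORCE]. ROWS is JSON, a list of rows, each an object of numbers: "wx", "wy", "wz": the turn, a rotation vector about the world's x, y, z as a fraction of full scale; "dx", "dy", "dz": the shift along the world's x, y, z as a fraction of full scale; "hand": the closure, from 0 (fully open) to 1 (shut). In form: [{"wx": .., "wy": .., "wz": .., "dx": .., "dy": .., "dz": .., "hand": ..}, ...]. A call has 1 to 5 rows; each row shifts and turns the commanded pose from where the row before left it; what a row does not reach is not made up. Full scale, the value 1, is 0.25 m for a shift and 2 rad for a turn. A row lasts 1/12 s, in which the tool goes at most 41.7 mm and 7.16 degrees, less where a joint would pass 70% of its speed; a pose out of reach is approached as far as the arm can. A call with a number of a shift or a turn outside -1 to 1 is refused whole. A call with a gripper value outside its range is refused whole. The fingers move at their own pace and stop on an object; FORCE is the grip in N (left out, the last holds). Time passes only in rows, so rows that do not move let the fingers close. It gives the time, the measured TCP pose, the force, the opening and the grip force at its end, in the units of the state.
- r.get_state(): the state, without advancing time (a new reading comes with each control period).
- r.snapshot(name): name is "side" or "top" or "wrist"; returns the picture (420x560x3 uint8, red, green, blue); there is no depth.
- r.camera_info(name): a dict with "mtx" (3x3 intrinsics, pixels), "R" (3x3) and "t" (3): a world point X has camera coordinates R X + t. Camera axes: x right, y down, z forward; pixel columns grow to the right and rows downward; lengths in m; the calibration is good to about 2 mm. A picture is of the moment at which its call begins: read the wrist's pose just before it. camera_info takes no time and is no camera call; for the wrist camera it gives the pose at the moment of the call.
- r.finish_job(): hands the job in; it is judged then, once.
Trained networks look in the newest picture that a camera, given by its name, has taken for a name from the list of things; names that differ only in an ending like _2 or _b are one class to them, and where a whole thing is asked for, a point or a joint stands for the part that bears it (a point fixed in the world has none). Each returns a list of dicts, best first, with "p" (0 to 1); they miss things now and then, are a little off and sometimes report something else, mostly with a low value. They report only what shows in the picture. A call takes as long as a camera call. They do not tell look-alikes from the thing itself.
- r.search_frame(camera, query): "bbox" ([left, top, right, bottom] in pixels, round what is visible of it).
- r.masks_of(camera, query): "region" (420x560 bool, what is visible of it) and "bbox" ([left, top, right, bottom] in pixels, round what is visible of it).
The state is a dict: "clock": time; "q": joint angles; "qd": joint speeds; "joint_torque": joint torques, N m; "tool_pos": TCP position; "eef_rot": TCP orientation; "contact_force": force on the tool from outside, world axes, zero at the start; "moment": the same for the moment, N m; "opening": opening from 0.0 (shut) to 1.0 (fully open); "finger_force": force on a finger pad.
Only numpy, scipy, OpenCV 4.12 (cv2) and the standard library are available. Lean on these libraries where they do the work, as an engineer would, in place of code of your own. Each camera call takes 0.05 s, during which the arm holds its last target. There are 200 camera calls.

TASK

Take the blue-gripped lifting hook from its stand, hook it under the vial carrier's handle bar at the empty end away from the vials, and slide it along the bar to the orange balance band while the carrier still stands in its tray. Then lift the carrier straight up with the hook, its underside at least 8 cm above the tray's floor, and finish holding it there above the tray, still and level with all four vials in place. Leave the bottle, the pin bowl, the forceps and the small box where they are.

Things in the scene. Friction and masses are not known exactly. Their poses are not given: they have to be found in the camera images.
- hook: Loose lifting hook, 80 g: J of steel strip 14 mm wide (y), 3 mm thick, under a blue grip; hangs upright in the stand by the grip's flange. Origin: centre of the flange's underside, z up. Flange 30 (x) x 40 (y) x 6 mm; on it the grip block 28 (x) x 20 (y) mm, z 6 to 50 mm: pinch it across y, fingertips above the flange
- tip (a point): top of the hook's free tip, at (16, 0, -47) mm in the hook's frame. From the flange the strip slants to x = -16 mm, runs down as the shank, makes a V (lowest at x = 0, z = -75.5 mm) and rises to this tip. The bar enters from the hook's +x side, over the tip (gap z -47 to -8 mm); 29 mm clear between shank and tip
- seat (a point): point of the hook (67 mm straight below the hook's origin, axes as the hook) where the centre of the handle bar lies when it rests in the V
- hook_stand: fixed aluminium fork stand on a dark 90 x 90 mm foot; origin: centre of the foot's underside; axes as the hook's. Fork plate 64 x 56 mm, top at z = 95 mm: the flange lies on it and the strip hangs through its 20 mm wide slot, which runs along x, open at +x. The hook comes out straight up (lowest point above the plate)
- carrier: loose white vial carrier, about 0.25 kg empty: block 100 (x) x 170 (y) x 32 mm with 8 holes (x = -29, 29; y = -60, -20, 20, 60 mm); end plates at y = -80 and 80 mm, 30 mm wide, 6 thick, 135 high, carry a steel bar of diameter 8 mm along y at x = 0, z = 125 mm. Origin: centre of the underside. The 4 vials stand at y = -60 and -20, cap tops at z = 58; the +y end is empty
- band (a point): centre of the bar in the middle of its 14 mm wide orange band: (0, -10, 125) mm in the carrier's frame. Hung here the loaded carrier balances level. Axes as the carrier: y along the bar, +y towards the empty end
- drain_tray: fixed steel tray 134 (x) x 204 (y) x 20 mm, walls and floor 5 mm, in which the carrier stands with about 12 mm play all round; origin: centre of the underside
- vial_0: glass specimen vial with a white cap, diameter 16 mm, 51 mm high, 20 g, loose in a hole of the carrier, its foot 7 mm above the carrier's underside; origin: centre of its underside
- vial_1: glass specimen vial with a black cap, diameter 16 mm, 51 mm high, 20 g, loose in a hole of the carrier, its foot 7 mm above the carrier's underside; origin: centre of its underside
- vial_2: glass specimen vial with a black cap, diameter 16 mm, 51 mm high, 20 g, loose in a hole of the carrier, its foot 7 mm above the carrier's underside; origin: centre of its underside
- vial_5: glass specimen vial with a black cap, diameter 16 mm, 51 mm high, 20 g, loose in a hole of the carrier, its foot 7 mm above the carrier's underside; origin: centre of its underside
- squeeze_bottle: clear squeeze bottle, diameter 45 mm, 117 mm high; bystander; origin: centre of its underside
- vent_box: small cream specimen box, 38 mm cube; bystander; origin: centre of its underside
- pin_bowl: glass bowl of black pins, diameter 107 mm, 66 mm high; bystander; origin: centre of its underside
- forceps: steel forceps 113 mm long, lying; bystander; origin: centre of their underside
Mind the look-alikes: they are no part of the job. Leave any turquoise look-alike of the hook_stand alone.

How it is judged:
On the way, in this order (a step that is already met when the one before it is completed fails the run):
1. the gripped hook is under the bar at its empty end, at least 25 mm from the band, the carrier standing in its tray (x of seat in the frame of band between -0.014 and 0.014 m and z of seat in the frame of band between -0.022 and 0.006 m and y of seat in the frame of band above 0.025 m and contact force between the fingers and hook above 1 N and z of carrier in the frame of drain_tray below 0.02 m), for 0.2 s.
2. the hook, still round the bar, is at the band (within 10 mm), the carrier still standing in its tray (x of seat in the frame of band between -0.014 and 0.014 m and z of seat in the frame of band between -0.022 and 0.006 m and y of seat in the frame of band between -0.01 and 0.01 m and contact force between the fingers and hook above 1 N and z of carrier in the frame of drain_tray below 0.02 m), for 0.2 s.
At the end, for the whole second after the job is handed in: The gripped hook alone carries the carrier: bar in the hook within 12 mm of the band, carrier over 60 mm above the tray's underside, within 50 mm of the tray's centre, tilt under 0.09 rad, under 0.03 m/s and 0.25 rad/s, four vials upright in their holes (x of seat in the frame of band between -0.014 and 0.014 m and z of seat in the frame of band between -0.022 and 0.006 m and y of seat in the frame of band between -0.012 and 0.012 m and contact force between the fingers and hook above 1 N and contact force between hook and carrier above 1 N and z of carrier in the frame of drain_tray above 0.06 m and horizontal distance between carrier and drain_tray below 0.05 m and angle between carrier's own z axis and vertical below 0.09 rad and linear speed of carrier below 0.03 m/s and angular speed of carrier below 0.25 rad/s and contact force between carrier and the fingers below 0.3 N and contact force between carrier and the arm below 0.3 N and contact force between carrier and drain_tray below 0.1 N and contact force between hook and hook_stand below 0.1 N and z of vial_0 in the frame of carrier between -0.002 and 0.02 m and angle between each of vial_0, vial_1, vial_2, vial_5's own z axis and vertical below 0.3 rad and z of vial_1 in the frame of carrier between -0.002 and 0.02 m and z of vial_2 in the frame of carrier between -0.002 and 0.02 m and z of vial_5 in the frame of carrier between -0.002 and 0.02 m); the arm keeps its last pose, push and grip.
It fails at once if the carrier is tipped by more than 0.3 rad (angle between carrier's own z axis and vertical above 0.3 rad).
It fails at once if moving the squeeze bottle by more than 3 cm (distance of squeeze_bottle from where it was at the start of the episode above 0.03 m).
It fails at once if moving the small box by more than 3 cm (distance of vent_box from where it was at the start of the episode above 0.03 m).
It fails at once if moving the pin bowl by more than 3 cm (distance of pin_bowl from where it was at the start of the episode above 0.03 m).
It fails at once if moving the forceps by more than 3 cm (distance of forceps from where it was at the start of the episode above 0.03 m).
It also fails if it takes over 45 s, if anything falls off the work surface, if the arm or the gripper's body presses on something with over 40 N, if the wrist force passes 120 N, or if a joint passes its speed limit or range.

## Working session

There is one attempt and no reset: what is moved stays moved. The work goes in short steps, Python scripts to look and compute and a shell command to move; the robot and the scene stay as the last step left them, time stands still between calls to the robot, and variables do not carry over. Pictures are saved under pics/ and viewed, at most 10 in all, crops included, and the job is handed in when it is done.

```bash
mkdir -p pics; ls
python3 - <<'E'
from plant import r
import cv2,numpy as np
s=r.get_state();print(s['clock'],s['tool_pos'],s['eef_rot'],r.grip_point_offset)
a=[]
for c in('side','top'):
    im=r.snapshot(c);cv2.imwrite(f'pics/{c}0.png',im[:,:,::-1])
    i=r.camera_info(c);print(c,np.round(i['mtx'],1).tolist(),np.round(i['R'],3).tolist(),np.round(i['t'],3).tolist())
    for q in('hook','hook_stand','carrier','drain_tray','squeeze_bottle','vent_box','pin_bowl','forceps'):
        print(q,[(np.round(d['bbox']).astype(int).tolist(),round(d['p'],2)) for d in r.search_frame(c,q)][:3])
E
```

```text
pics
0.0 [ 0.22737889 -0.58147945  0.23791147] [ 9.82663813e-01  1.85394108e-01 -2.36866114e-04 -8.93951135e-04] 0.0187
side [[408.9, 0.0, 281.5], [0.0, 408.9, 201.9], [0.0, 0.0, 1.0]] [[-0.703, -0.712, -0.002], [-0.475, 0.47, -0.744], [0.53, -0.522, -0.668]] [0.495, 0.279, 0.705]
hook [([245, 272, 269, 318], 0.69)]
hook_stand [([225, 285, 292, 358], 0.84), ([195, 226, 248, 291], 0.58)]
carrier [([253, 158, 333, 244], 0.71), ([281, 127, 319, 164], 0.29)]
drain_tray [([242, 199, 347, 251], 0.96)]
squeeze_bottle []
vent_box [([349, 272, 372, 302], 0.58)]
pin_bowl [([280, 126, 320, 162], 0.71)]
forceps []
top [[522.6, 0.0, 278.6], [0.0, 522.6, 212.2], [0.0, 0.0, 1.0]] [[0.0, -1.0, 0.005], [-0.996, -0.001, -0.093], [0.093, -0.005, -0.996]] [0.1, 0.582, 1.451]
hook [([184, 261, 206, 273], 0.53)]
hook_stand [([181, 249, 218, 286], 0.69)]
carrier [([256, 189, 324, 232], 0.63)]
drain_tray [([249, 188, 326, 242], 0.58)]
squeeze_bottle [([172, 159, 195, 179], 0.78), ([341, 135, 376, 176], 0.16)]
vent_box [([256, 290, 272, 303], 0.71), ([183, 246, 220, 286], 0.69)]
pin_bowl [([337, 131, 376, 176], 0.6)]
forceps []
```

Run:
```python
import cv2,numpy as np
a=cv2.imread('pics/side0.png')[100:380,170:400];b=cv2.imread('pics/top0.png')[110:320,150:410]
cv2.imwrite('pics/side0c.png',cv2.resize(a,None,fx=2.1,fy=2.1,interpolation=3))
cv2.imwrite('pics/top0c.png',cv2.resize(b,None,fx=2.8,fy=2.8,interpolation=3))
```

```text
(no output)
```

View pics/side0c.png

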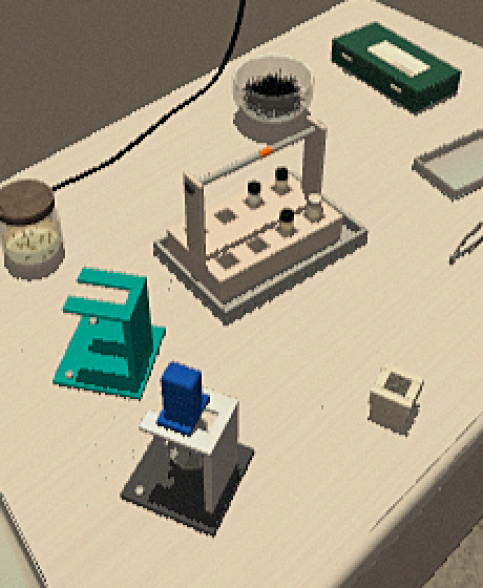

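View pics/top0c.png

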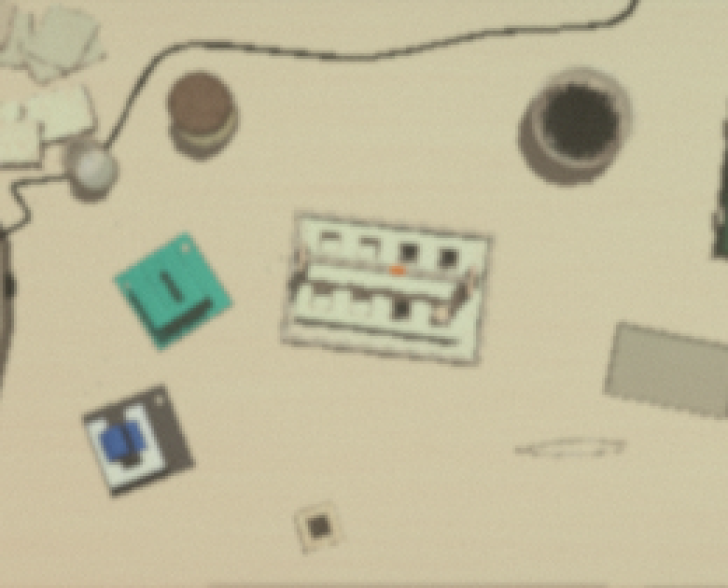

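Side: the blue-gripped hook sits in the grey stand on its dark foot at full-frame px (257,295). The look-alikes are the turquoise stand at (222,258), which is empty, and the cork jar. Top: the hook is at (194,266), the turquoise stand at (211,213), the carrier at (288,210) with its vials on the right (-y), and the band at (292,206). I choose the blue hook on the dark foot.

```bash
cat > h.py <<'E'
from plant import r
import numpy as np, cv2
from scipy.spatial.transform import Rotation as R
def ray(c,uv,i=None):
    i=i or r.camera_info(c); M,Rr,t=map(np.array,(i['mtx'],i['R'],i['t']))
    return -Rr.T@t, Rr.T@np.linalg.inv(M)@np.array([uv[0],uv[1],1.])
def plane(c,uv,z,i=None):
    o,d=ray(c,uv,i); return o+d*(z-o[2])/d[2]
def tri(*obs):
    A=0;b=0
    for o,d in obs:
        d=d/np.linalg.norm(d);P=np.eye(3)-np.outer(d,d);A=A+P;b=b+P@o
    return np.linalg.solve(A,b)
def proj(c,X,i=None):
    i=i or r.camera_info(c); p=np.array(i['mtx'])@(np.array(i['R'])@np.array(X)+np.array(i['t'])); return p[:2]/p[2]
E
python3 - <<'E'
from h import *
print(np.round([plane('top',(150+x/2.8,110+y/2.8),0)[:2] for x,y in((82,413),(165,385),(195,465),(113,495))],3))
print('band',tri(ray('top',(150+398/2.8,110+270/2.8)),ray('side',(170+266/2.1,100+152/2.1))))
print('grip',tri(ray('top',(150+124/2.8,110+438/2.8)),ray('side',(170+182/2.1,100+382/2.1))))
print('tray',np.round([plane('top',(150+x/2.8,110+y/2.8),0.02)[:2] for x,y in((297,211),(494,236),(477,364),(281,340))],3))
for n,p,z in(('bottle',(92,168),.117),('bowl',(578,122),.06),('box',(319,526),.04),('jar',(200,95),.07),('forc',(570,450),0)):print(n,plane('top',(150+p[0]/2.8,110+p[1]/2.8),z))
s=r.get_state();i=r.camera_info('wrist');Rw=np.array(i['R']);print('cam',-Rw.T@np.array(i['t']),Rw.round(2).tolist(),R.from_quat(s['eef_rot']).as_matrix().round(2).tolist(),np.array(i['mtx'])[0])
E
```

```text
[[0.455 0.383]
 [0.483 0.299]
 [0.402 0.268]
 [0.372 0.351]]
band [0.58886109 0.06552776 0.127886  ]
grip [0.43249489 0.32281381 0.12333392]
tray [[ 0.66   0.164]
 [ 0.634 -0.036]
 [ 0.504 -0.018]
 [ 0.528  0.18 ]]
bottle [0.6870371  0.35652783 0.117     ]
bowl [ 0.74404603 -0.11722255  0.06      ]
box [0.34366568 0.14070052 0.04      ]
jar [0.76866608 0.25921875 0.07      ]
forc [ 0.41740717 -0.11382396  0.        ]
cam [ 0.295003   -0.5553915   0.38506176] [[0.36, -0.93, 0.0], [-0.89, -0.35, 0.28], [-0.26, -0.1, -0.96]] [[0.93, 0.36, 0.0], [0.36, -0.93, -0.0], [0.0, 0.0, -1.0]] [342.75131179   0.         275.49676406]
```

```bash
python3 -m jog '[{"dx":0.1,"dy":0.12,"dz":0.02,"hand":0},{"dx":0.1,"dy":0.12,"dz":0.02,"hand":0},{"dx":0.1,"dy":0.12,"dz":0.02,"hand":0},{"dx":0.1,"dy":0.12,"dz":0.02,"hand":0},{"dx":0.1,"dy":0.12,"dz":0.02,"hand":0}]'
python3 -m jog '[{"dx":0.1,"dy":0.12,"hand":0},{"dx":0.1,"dy":0.12,"hand":0},{"dx":0.1,"dy":0.12,"hand":0},{"dx":0.05,"dy":0.14,"hand":0},{"dx":0.05,"dy":0.14,"hand":0}]'
```

```text
invalid input
invalid input
```

```bash
python3 -m jog '[{"wx":0,"wy":0,"wz":0,"dx":0.1,"dy":0.12,"dz":0.02,"hand":0},{"wx":0,"wy":0,"wz":0,"dx":0.1,"dy":0.12,"dz":0.02,"hand":0},{"wx":0,"wy":0,"wz":0,"dx":0.1,"dy":0.12,"dz":0.02,"hand":0},{"wx":0,"wy":0,"wz":0,"dx":0.1,"dy":0.12,"dz":0.02,"hand":0},{"wx":0,"wy":0,"wz":0,"dx":0.1,"dy":0.12,"dz":0.02,"hand":0}]'
```

```text
clock: 1.32
tool_pos: [0.3536, -0.4306, 0.2641]
eef_rot: [0.983, 0.185, 0.0, 0.0]
contact_force: [0.2, -0.2, 0.1]
opening: 0.999
finger_force: 0.0
```

```bash
python3 -m jog '[{"wx":0,"wy":0,"wz":0,"dx":0.08,"dy":0.14,"dz":0,"hand":0},{"wx":0,"wy":0,"wz":0,"dx":0.08,"dy":0.14,"dz":0,"hand":0},{"wx":0,"wy":0,"wz":0,"dx":0.08,"dy":0.14,"dz":0,"hand":0},{"wx":0,"wy":0,"wz":0,"dx":0.06,"dy":0.14,"dz":0,"hand":0},{"wx":0,"wy":0,"wz":0,"dx":0.06,"dy":0.14,"dz":0,"hand":0}]'
python3 -m jog '[{"wx":0,"wy":0,"wz":0,"dx":0.04,"dy":0.15,"dz":0,"hand":0},{"wx":0,"wy":0,"wz":0,"dx":0.02,"dy":0.15,"dz":0,"hand":0},{"wx":0,"wy":0,"wz":0,"dx":0.0,"dy":0.15,"dz":0.02,"hand":0},{"wx":0,"wy":0,"wz":0,"dx":0.0,"dy":0.15,"dz":0.02,"hand":0},{"wx":0,"wy":0,"wz":0,"dx":0.0,"dy":0.15,"dz":0.02,"hand":0}]'
```

```text
clock: 1.73
tool_pos: [0.4435, -0.2552, 0.2639]
eef_rot: [0.983, 0.185, 0.0, 0.0]
contact_force: [0.6, 0.1, 0.8]
opening: 1.002
finger_force: 0.0
clock: 2.15
tool_pos: [0.4575, -0.0677, 0.279]
eef_rot: [0.983, 0.185, 0.0, 0.0]
contact_force: [0.6, -0.6, -0.4]
opening: 0.999
finger_force: 0.0
```

```bash
python3 -m jog '[{"wx":0,"wy":0,"wz":0,"dx":0,"dy":0.15,"dz":0.02,"hand":0},{"wx":0,"wy":0,"wz":0,"dx":0,"dy":0.15,"dz":0.02,"hand":0},{"wx":0,"wy":0,"wz":0,"dx":0,"dy":0,"dz":0,"hand":0}]'
python3 - <<'E'
from h import *
s=r.get_state();i=r.camera_info('wrist');im=r.snapshot('wrist');cv2.imwrite('pics/w1.png',im[:,:,::-1]);np.savez('w1.npz',**i)
print(s['tool_pos'])
for p in('hook','carrier','drain_tray'):print(p,[(np.round(d['bbox']).astype(int).tolist(),round(d['p'],2)) for d in r.search_frame('wrist',p)][:3])
E
```

```text
clock: 2.4
tool_pos: [0.4584, 0.0145, 0.29]
eef_rot: [0.981, 0.192, 0.002, -0.002]
contact_force: [-0.1, -0.6, -0.3]
opening: 0.999
finger_force: 0.0
[0.45844102 0.01446928 0.29004226]
hook [([3, 72, 23, 110], 0.89)]
carrier [([177, 0, 367, 123], 0.66), ([168, 0, 383, 146], 0.43)]
drain_tray [([165, 0, 381, 147], 0.72)]
```

View pics/w1.png

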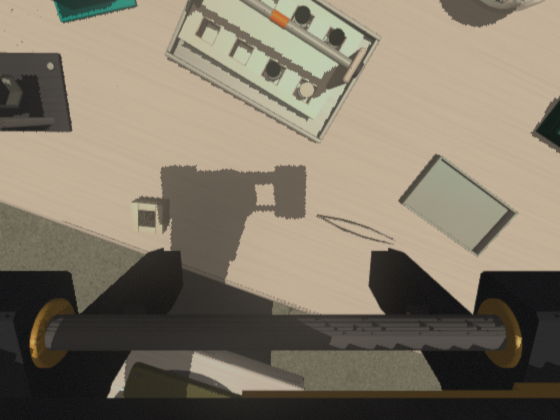

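The wrist view shows the carrier at about (275,60) with the orange band at (281,19), the dark stand at the left edge (30,90), and the box at (147,215). I'll move towards the stand.

```bash
python3 -m jog '[{"wx":0,"wy":0,"wz":0,"dx":-0.05,"dy":0.15,"dz":0.04,"hand":0},{"wx":0,"wy":0,"wz":0,"dx":-0.05,"dy":0.15,"dz":0.04,"hand":0},{"wx":0,"wy":0,"wz":0,"dx":-0.05,"dy":0.15,"dz":0.04,"hand":0},{"wx":0,"wy":0,"wz":0,"dx":-0.05,"dy":0.15,"dz":0.04,"hand":0},{"wx":0,"wy":0,"wz":0,"dx":-0.05,"dy":0.1,"dz":0,"hand":0}]'
python3 -m jog '[{"wx":0,"wy":0,"wz":0,"dx":0,"dy":0,"dz":0,"hand":0}]'
python3 - <<'E'
from h import *
s=r.get_state();i=r.camera_info('wrist');im=r.snapshot('wrist');cv2.imwrite('pics/w2.png',im[:,:,::-1]);np.savez('w2.npz',**i)
print(s['tool_pos'],s['qd'].round(3) if hasattr(s['qd'],'round') else s['qd'])
for p in('hook','hook_stand','carrier','drain_tray'):print(p,[(np.round(d['bbox']).astype(int).tolist(),round(d['p'],2)) for d in r.search_frame('wrist',p)][:3])
E
```

```text
clock: 3.02
tool_pos: [0.3959, 0.1827, 0.3303]
eef_rot: [0.983, 0.185, 0.002, -0.001]
contact_force: [0.2, 0.4, 0.1]
opening: 1.001
finger_force: 0.0
clock: 3.1
tool_pos: [0.3935, 0.1848, 0.3293]
eef_rot: [0.982, 0.189, 0.0, -0.002]
contact_force: [0.0, 0.5, 0.9]
opening: 0.998
finger_force: 0.0
[0.39354994 0.18481853 0.32933687] [0.073 0.012 0.088 0.018 0.034 0.008 0.087]
hook [([138, 74, 184, 114], 0.71)]
hook_stand [([136, 62, 225, 132], 0.94), ([220, 0, 297, 32], 0.93), ([414, 68, 440, 87], 0.32)]
carrier [([338, 0, 554, 119], 0.81)]
drain_tray [([319, 0, 521, 145], 0.57), ([136, 75, 184, 112], 0.22)]
```

```bash
python3 -m jog '[{"wx":0,"wy":0,"wz":0,"dx":-0.05,"dy":0.1,"dz":0,"hand":0},{"wx":0,"wy":0,"wz":0,"dx":-0.05,"dy":0.1,"dz":0,"hand":0},{"wx":0,"wy":0,"wz":0,"dx":-0.05,"dy":0.08,"dz":0,"hand":0},{"wx":0,"wy":0,"wz":0,"dx":0,"dy":0,"dz":0,"hand":0}]'
python3 - <<'E'
from h import *
s=r.get_state();i=r.camera_info('wrist');im=r.snapshot('wrist');cv2.imwrite('pics/w3.png',im[:,:,::-1]);np.savez('w3.npz',**i)
print(s['tool_pos'])
for p in('hook','hook_stand','carrier','drain_tray'):print(p,[(np.round(d['bbox']).astype(int).tolist(),round(d['p'],2)) for d in r.search_frame('wrist',p)][:3])
a=np.hstack([cv2.imread(f'pics/w{k}.png')[0:300] for k in(2,3)])
E
```

```text
clock: 3.68
tool_pos: [0.3562, 0.2532, 0.3287]
eef_rot: [0.982, 0.187, -0.0, -0.001]
contact_force: [-0.2, 0.0, -0.1]
opening: 0.998
finger_force: 0.0
[0.35621528 0.25319218 0.32869618]
hook [([217, 64, 258, 102], 0.78), ([208, 51, 280, 125], 0.33)]
hook_stand [([286, 1, 358, 24], 0.88), ([207, 51, 282, 128], 0.66)]
carrier [([400, 0, 557, 112], 0.76)]
drain_tray [([379, 0, 552, 137], 0.92), ([214, 67, 258, 102], 0.73)]
```

View pics/w2.png

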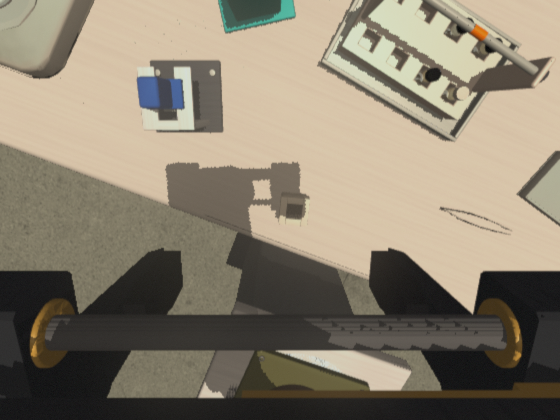

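View pics/w3.png

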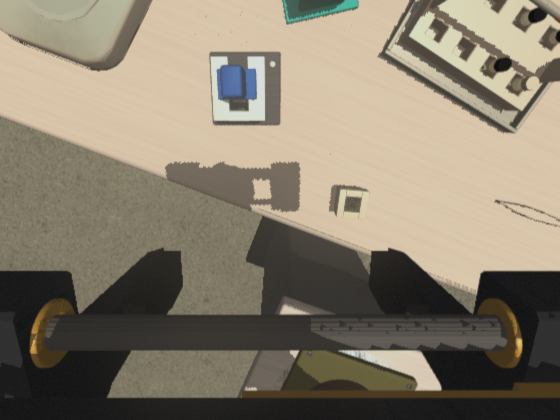

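Both wrist views show the blue hook in the white fork, at (160,94) in w2 and (238,82) in w3. The slot is closed at the image bottom and opens upwards, along the tool's +x. Next I fit the hook pose to the blue pixels and check a close crop.

```bash
cat > fit.py <<'E'
from h import *
from scipy.optimize import minimize
def boxpts(x0,x1,y0,y1,z0,z1): return np.array([[x,y,z] for x in(x0,x1) for y in(y0,y1) for z in(z0,z1)])
B=[boxpts(-.015,.015,-.02,.02,0,.006),boxpts(-.014,.014,-.01,.01,.006,.05)]
S=4
def blue(im):
    h=cv2.cvtColor(im,cv2.COLOR_BGR2HSV); return ((h[...,0]>105)&(h[...,0]<130)&(h[...,1]>130)&(h[...,2]>40)).astype(np.uint8)
def P(X,i):
    c=X@np.array(i['R']).T+i['t']; u=c@np.array(i['mtx']).T; return u[:,:2]/u[:,2:]
def cost(p,obs):
    c,s=np.cos(p[3]),np.sin(p[3]);M=np.array([[c,-s,0],[s,c,0],[0,0,1]]);e=0
    for m,i,(x0,y0) in obs:
        a=np.zeros(m.shape,np.uint8)
        for b in B:
            u=(P(b@M.T+p[:3],i)-[x0,y0]+.5)*S-.5
            cv2.fillConvexPoly(a,cv2.convexHull(np.round(u*16).astype(np.int32)),1,shift=4)
        e+=(a!=m).sum()/m.sum()
    return e
E
python3 - <<'E'
from fit import *
obs=[]
for f,i in(('w2',dict(np.load('w2.npz'))),('w3',dict(np.load('w3.npz'))),('top0',r.camera_info('top')),('side0',r.camera_info('side'))):
    m=blue(cv2.imread(f'pics/{f}.png'));n,l,st,_=cv2.connectedComponentsWithStats(m);k=1+st[1:,4].argmax();x,y,w,h,ar=st[k];print(f,x,y,w,h,ar)
    x0,y0=x-10,y-10;mm=(l==k).astype(np.uint8)[y0:y+h+10,x0:x+w+10]
    obs.append((cv2.resize(mm.astype(np.float32),None,fx=S,fy=S,interpolation=1).__gt__(.5).astype(np.uint8),i,(x0,y0)))
for sel in(obs[:2],obs[2:],obs):
    best=min((minimize(cost,[.43,.324,.095,a],args=(sel,),method='Nelder-Mead',options=dict(initial_simplex=np.array([.43,.324,.095,a])+np.vstack([np.zeros(4),np.diag([.01,.01,.01,.15])]))) for a in(.3,.45)),key=lambda q:q.fun)
    print(best.x.round(4),best.fun)
im=cv2.imread('pics/w3.png')[40:140,190:300];cv2.imwrite('pics/w3c.png',cv2.resize(im,None,fx=5,fy=5,interpolation=2))
# tool pts
s=r.get_state();print(s['tool_pos'],R.from_quat(s['eef_rot']).as_matrix().round(3).tolist())
E
```

```text
w2 172 81 10 26 165Traceback (most recent call last):
  File "<stdin>", line 4, in <module>
ValueError: attempt to get argmax of an empty sequence
```

```bash
sed -i 's/    h=cv2.cvtColor.*/    f=im.astype(int); return ((f[...,0]>1.6*f[...,2]+15)\&(f[...,0]>1.25*f[...,1]+8)).astype(np.uint8)/' fit.py
cat > run.py <<'E'
from fit import *
print(cv2.imread('pics/w3.png')[82,225:250:4].tolist())
obs=[]
for f,i in(('w2',dict(np.load('w2.npz'))),('w3',dict(np.load('w3.npz'))),('top0',r.camera_info('top')),('side0',r.camera_info('side'))):
    m=blue(cv2.imread(f'pics/{f}.png'));n,l,st,_=cv2.connectedComponentsWithStats(m);k=1+st[1:,4].argmax();x,y,w,h,ar=st[k];print(f,x,y,w,h,ar)
    x0,y0=x-10,y-10;mm=(l==k).astype(np.uint8)[y0:y+h+10,x0:x+w+10]
    obs.append((cv2.resize(mm.astype(np.float32),None,fx=S,fy=S,interpolation=1).__gt__(.5).astype(np.uint8),i,(x0,y0)))
for sel in(obs[:2],obs[2:],obs):
    best=min((minimize(cost,[.43,.324,.095,a],args=(sel,),method='Nelder-Mead',options=dict(initial_simplex=np.array([.43,.324,.095,a])+np.vstack([np.zeros(4),np.diag([.01,.01,.01,.15])]))) for a in(.3,.45)),key=lambda q:q.fun)
    print(best.x.round(4),best.fun)
im=cv2.imread('pics/w3.png')[40:140,190:300];cv2.imwrite('pics/w3c.png',cv2.resize(im,None,fx=5,fy=5,interpolation=2))
s=r.get_state();print(s['tool_pos'],R.from_quat(s['eef_rot']).as_matrix().round(3).tolist())
E
python3 run.py
```

```text
[[159, 107, 81], [164, 112, 85], [167, 115, 87], [169, 118, 88], [129, 91, 75], [96, 79, 73], [169, 117, 87]]
w2 138 78 21 28 514
w3 222 66 20 29 520
top0 188 263 7 10 46
side0 245 273 25 34 576
[0.4296 0.3233 0.0898 0.2262] 1.9381508866910326
[0.4302 0.3274 0.0895 0.125 ] 3.1059214756708404
[0.4312 0.3252 0.0861 0.1777] 5.1059646293417345
[0.35866146 0.24861874 0.32855583] [[0.933, 0.361, 0.0], [0.361, -0.933, -0.001], [-0.0, 0.001, -1.0]]
```

View pics/w3c.png

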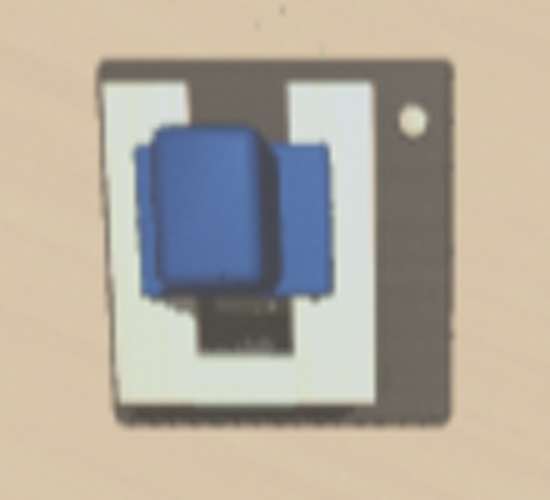

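The crop confirms the fork opens at the image top (tool +x), with the flange on the plate and the grip top centred at full-frame px (232,81). I'll loosen the colour mask and refit.

```bash
sed -i 's/    f=im.astype.*/    f=im.astype(int); return cv2.morphologyEx(((f[...,0]>1.2*f[...,2]+4)).astype(np.uint8),cv2.MORPH_CLOSE,np.ones((3,3)))/' fit.py
sed -i 's/k=1+st\[1:,4\].argmax()/k=[q for q in range(1,n) if st[q,4]>60 and abs(_[q]-G[f]).max()<15][0]/; s/^obs=/G=dict(w2=(160,94),w3=(238,82),top0=(194,266),side0=(257,288))\nobs=/' run.py
python3 run.py
python3 - <<'E'
from h import *
i=dict(np.load('w3.npz'))
print(plane('',(231.5,81.1),.145,i),plane('',(236.4,84),.101,i))
a,b=plane('',(190+331/5,40+147/5),.101,i),plane('',(190+331/5,40+297/5),.101,i);print(a-b)
E
```

```text
[[159, 107, 81], [164, 112, 85], [167, 115, 87], [169, 118, 88], [129, 91, 75], [96, 79, 73], [169, 117, 87]]
w2 137 77 24 31 646
w3 217 65 39 34 1142
top0 186 261 16 13 146
side0 245 272 25 36 591
[0.4289 0.3273 0.0871 0.3547] 0.7365478800835044
[0.4301 0.3279 0.0911 0.326 ] 0.40051294651898295
[0.4293 0.3272 0.089  0.3425] 1.2175598175782127
[0.35866146 0.24861874 0.32855583] [[0.933, 0.361, 0.0], [0.361, -0.933, -0.001], [-0.0, 0.001, -1.0]]
[0.42882847 0.32535523 0.145     ] [0.42873595 0.3258036  0.101     ]
[0.02724122 0.01028853 0.        ]
```

```bash
python3 -m jog '[{"wx":0,"wy":0,"wz":-0.008,"dx":0.096,"dy":0.1,"dz":-0.06,"hand":0},{"wx":0,"wy":0,"wz":0,"dx":0.096,"dy":0.1,"dz":-0.06,"hand":0},{"wx":0,"wy":0,"wz":0,"dx":0.096,"dy":0.1,"dz":-0.06,"hand":0},{"wx":0,"wy":0,"wz":0,"dx":0,"dy":0,"dz":-0.16,"hand":0},{"wx":0,"wy":0,"wz":0,"dx":0,"dy":0,"dz":-0.16,"hand":0}]'
python3 -m jog '[{"wx":0,"wy":0,"wz":0,"dx":0,"dy":0,"dz":-0.12,"hand":0},{"wx":0,"wy":0,"wz":0,"dx":0,"dy":0,"dz":0,"hand":0},{"wx":0,"wy":0,"wz":0,"dx":0,"dy":0,"dz":0,"hand":0}]'
python3 - <<'E'
from h import *
i=r.camera_info('wrist');im=r.snapshot('wrist');cv2.imwrite('pics/w4.png',im[:,:,::-1]);np.savez('w4.npz',**i)
s=r.get_state();print(s['tool_pos'],R.from_quat(s['eef_rot']).as_euler('zyx'))
print([(np.round(d['bbox']).tolist(),d['p']) for d in r.search_frame('wrist','hook')])
for z in(.0,.02,.04):print(proj('wrist',s['tool_pos']-np.array([0,0,z]),i))
E
```

```text
clock: 4.35
tool_pos: [0.433, 0.3265, 0.2032]
eef_rot: [0.984, 0.176, 0.003, -0.001]
contact_force: [-0.3, -0.3, 0.8]
opening: 0.997
finger_force: 0.0
clock: 4.6
tool_pos: [0.4298, 0.3237, 0.1729]
eef_rot: [0.984, 0.177, -0.001, 0.001]
contact_force: [0.3, -0.4, 0.4]
opening: 1.0
finger_force: 0.0
[0.43073122 0.32496258 0.17458791] [-3.55200793e-01  8.78902723e-04 -3.14150895e+00]
[([239.0, 172.0, 302.0, 264.0], 0.92)]
[274.08849301 266.13959281]
[274.14129519 248.78887311]
[274.18383321 234.81093949]
```

```bash
python3 -m jog '[{"wx":0,"wy":0,"wz":0,"dx":0,"dy":0,"dz":-0.1,"hand":0},{"wx":0,"wy":0,"wz":0,"dx":0,"dy":0,"dz":-0.1,"hand":0},{"wx":0,"wy":0,"wz":0,"dx":0,"dy":0,"dz":-0.06,"hand":0},{"wx":0,"wy":0,"wz":0,"dx":0,"dy":0,"dz":0,"hand":0.5},{"wx":0,"wy":0,"wz":0,"dx":0,"dy":0,"dz":0,"hand":0.9}]' 40
python3 -m jog '[{"wx":0,"wy":0,"wz":0,"dx":0,"dy":0,"dz":0,"hand":1},{"wx":0,"wy":0,"wz":0,"dx":0,"dy":0,"dz":0,"hand":1},{"wx":0,"wy":0,"wz":0,"dx":0,"dy":0,"dz":0,"hand":1},{"wx":0,"wy":0,"wz":0,"dx":0,"dy":0,"dz":0,"hand":1},{"wx":0,"wy":0,"wz":0,"dx":0,"dy":0,"dz":0,"hand":1}]' 40
```

```text
clock: 5.12
tool_pos: [0.4307, 0.326, 0.1104]
eef_rot: [0.984, 0.177, 0.001, -0.001]
contact_force: [-0.5, -0.3, -0.3]
opening: 0.874
finger_force: 0.0
clock: 5.53
tool_pos: [0.43, 0.3256, 0.1093]
eef_rot: [0.984, 0.177, 0.0, -0.0]
contact_force: [0.1, -0.3, -0.9]
opening: 0.502
finger_force: 0.0
```

```bash
python3 -m jog '[{"wx":0,"wy":0,"wz":0,"dx":0,"dy":0,"dz":0,"hand":1},{"wx":0,"wy":0,"wz":0,"dx":0,"dy":0,"dz":0,"hand":1},{"wx":0,"wy":0,"wz":0,"dx":0,"dy":0,"dz":0,"hand":1},{"wx":0,"wy":0,"wz":0,"dx":0,"dy":0,"dz":0,"hand":1},{"wx":0,"wy":0,"wz":0,"dx":0,"dy":0,"dz":0,"hand":1}]'
python3 -m jog '[{"wx":0,"wy":0,"wz":0,"dx":0,"dy":0,"dz":0,"hand":1},{"wx":0,"wy":0,"wz":0,"dx":0,"dy":0,"dz":0,"hand":1}]'
```

```text
clock: 5.95
tool_pos: [0.4297, 0.3255, 0.1087]
eef_rot: [0.984, 0.177, -0.0, 0.0]
contact_force: [-0.4, 0.9, -0.1]
opening: 0.223
finger_force: 39.9
clock: 6.12
tool_pos: [0.4297, 0.3254, 0.1087]
eef_rot: [0.984, 0.177, -0.0, 0.0]
contact_force: [-0.2, 0.5, -0.7]
opening: 0.223
finger_force: 39.9
```

```bash
python3 -m jog '[{"wx":0,"wy":0,"wz":0,"dx":0,"dy":0,"dz":0.06,"hand":1},{"wx":0,"wy":0,"wz":0,"dx":0,"dy":0,"dz":0.12,"hand":1},{"wx":0,"wy":0,"wz":0,"dx":0,"dy":0,"dz":0.12,"hand":1},{"wx":0,"wy":0,"wz":0,"dx":0,"dy":0,"dz":0.12,"hand":1},{"wx":0,"wy":0,"wz":0,"dx":0,"dy":0,"dz":0.08,"hand":1}]'
python3 -m jog '[{"wx":0,"wy":0,"wz":-0.04,"dx":0.04,"dy":-0.1,"dz":0,"hand":1},{"wx":0,"wy":0,"wz":-0.04,"dx":0.04,"dy":-0.1,"dz":0,"hand":1},{"wx":0,"wy":0,"wz":-0.04,"dx":0.04,"dy":-0.1,"dz":0,"hand":1},{"wx":0,"wy":0,"wz":-0.04,"dx":0.04,"dy":-0.1,"dz":0,"hand":1},{"wx":0,"wy":0,"wz":-0.04,"dx":0.04,"dy":-0.1,"dz":0,"hand":1}]'
python3 -m jog '[{"wx":0,"wy":0,"wz":-0.042,"dx":0.02,"dy":-0.1,"dz":0,"hand":1},{"wx":0,"wy":0,"wz":0,"dx":0,"dy":-0.1,"dz":0,"hand":1},{"wx":0,"wy":0,"wz":0,"dx":0,"dy":0,"dz":0,"hand":1},{"wx":0,"wy":0,"wz":0,"dx":0,"dy":0,"dz":0,"hand":1}]'
python3 - <<'E'
from h import *
for c in('wrist','top','side'):
    i=r.camera_info(c);im=r.snapshot(c);cv2.imwrite(f'pics/{c}5.png',im[:,:,::-1]);np.savez(f'{c}5.npz',**i)
s=r.get_state();print(s['clock'],s['tool_pos'],R.from_quat(s['eef_rot']).as_euler('zyx'))
a=cv2.imread('pics/top5.png')[170:280,160:350];cv2.imwrite('pics/m.png',np.vstack([cv2.imread('pics/wrist5.png')[:290],cv2.resize(a,(560,324),interpolation=3)][:2])[:600])
E
```

```text
clock: 6.53
tool_pos: [0.4301, 0.3258, 0.2362]
eef_rot: [0.984, 0.177, 0.001, -0.001]
contact_force: [0.3, -0.3, -0.6]
opening: 0.226
finger_force: 39.9
clock: 6.95
tool_pos: [0.4797, 0.199, 0.2337]
eef_rot: [1.0, -0.023, -0.0, 0.0]
contact_force: [0.5, 0.8, -1.0]
opening: 0.224
finger_force: 39.9
clock: 7.28
tool_pos: [0.4845, 0.1486, 0.2336]
eef_rot: [0.998, -0.065, -0.0, 0.001]
contact_force: [0.1, 0.7, -2.1]
opening: 0.226
finger_force: 39.9
7.4333 [0.48447037 0.15182406 0.23373312] [ 1.25152944e-01 -4.81841165e-05 -3.14063424e+00]
```

View pics/m.png

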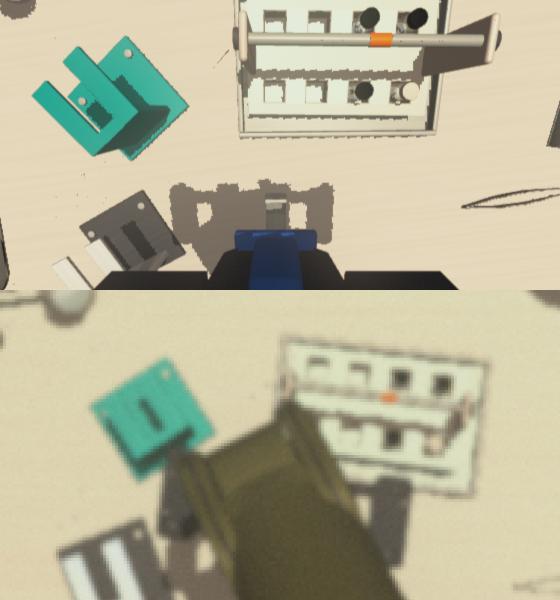

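The hook hangs aligned in the gripper at (275,245). The bar runs level in the wrist image from (245,39) to (490,41) with the band at (381,40). The empty end is on the left, so the hook will enter there.

Run:
```python
from h import *
I={'wrist5':dict(np.load('wrist5.npz')),'w2':dict(np.load('w2.npz')),'w1':dict(np.load('w1.npz')),'top0':r.camera_info('top'),'side0':r.camera_info('side')}
G={'wrist5':(381,40),'w2':(478,32),'w1':(281,19),'top0':(292,206),'side0':(296,172)}
O={}
for k,i in I.items():
    f=cv2.imread(f'pics/{k}.png').astype(int);m=(f[...,2]>1.5*f[...,1])&(f[...,2]>2*f[...,0]);ys,xs=np.nonzero(m);s=np.hypot(xs-G[k][0],ys-G[k][1])<20
    c=xs[s].mean(),ys[s].mean();O[k]=ray('',c,i);print(k,c,s.sum(),plane('',c,.13,i).round(4))
b=tri(*O.values());print('all',b,'w+w',tri(O['wrist5'],O['w2'],O['w1']),'ts',tri(O['top0'],O['side0']))
i=I['wrist5'];a,c=[plane('',p,.13,i) for p in((255,39.3),(480,41))];d=a-c;print('yaw',np.arctan2(-d[0],d[1]))
print('hook tip px', plane('',(275,200),.09,i))
```

```text
wrist5 (np.float64(380.6181818181818), np.float64(39.50181818181818)) 275 [0.5893 0.0642 0.13  ]
w2 (np.float64(478.8734939759036), np.float64(32.75301204819277)) 166 [0.5894 0.0637 0.13  ]
w1 (np.float64(278.6686746987952), np.float64(18.548192771084338)) 166 [0.5895 0.0658 0.13  ]
top0 (np.float64(291.5), np.float64(206.0)) 2 [0.5892 0.0668 0.13  ]
side0 (np.float64(296.54545454545456), np.float64(173.0909090909091)) 22 [0.5861 0.07   0.13  ]
all [0.58962128 0.06520713 0.12777412] w+w [0.58857223 0.06532924 0.13353796] ts [0.58945053 0.0665775  0.12628533]
yaw -0.1364177523999308
hook tip px [0.47799306 0.14957914 0.09      ]
```

```bash
python3 -m jog '[{"wx":0,"wy":0,"wz":-0.0045,"dx":0,"dy":0,"dz":-0.125,"hand":1},{"wx":0,"wy":0,"wz":0,"dx":0,"dy":0,"dz":-0.125,"hand":1},{"wx":0,"wy":0,"wz":0,"dx":0,"dy":0,"dz":0,"hand":1},{"wx":0,"wy":0,"wz":0,"dx":0.06,"dy":-0.03,"dz":0,"hand":1},{"wx":0,"wy":0,"wz":0,"dx":0.06,"dy":-0.03,"dz":0,"hand":1}]'
python3 -m jog '[{"wx":0,"wy":0,"wz":0,"dx":0,"dy":0,"dz":0,"hand":1},{"wx":0,"wy":0,"wz":0,"dx":0,"dy":0,"dz":0,"hand":1}]'
python3 - <<'E'
from h import *
i=r.camera_info('wrist');im=r.snapshot('wrist');cv2.imwrite('pics/w6.png',im[:,:,::-1]);np.savez('w6.npz',**i)
s=r.get_state();print(s['tool_pos'],R.from_quat(s['eef_rot']).as_euler('zyx'))
cv2.imwrite('pics/w6c.png',im[60:310,:,::-1])
x=np.array([.991,-.134,0]);h=s['tool_pos']+[-.001,0,-.0138]
print('tip',proj('',h+.016*x+[0,0,-.047],i),'flange front',proj('',h+.015*x,i),'flange back', proj('',h-.015*x,i))
E
```

```text
clock: 7.85
tool_pos: [0.5141, 0.1371, 0.1717]
eef_rot: [0.998, -0.066, -0.001, -0.0]
contact_force: [0.7, -0.3, -0.0]
opening: 0.226
finger_force: 39.9
clock: 8.02
tool_pos: [0.5153, 0.136, 0.1721]
eef_rot: [0.998, -0.068, 0.001, -0.0]
contact_force: [0.4, 0.4, -1.5]
opening: 0.223
finger_force: 39.9
[0.5143535  0.13633217 0.17199861] [ 1.35416066e-01  1.11606431e-04 -3.14089743e+00]
tip [275.24029463 203.04519991] flange front [275.16409843 230.49171191] flange back [275.26658723 284.53156005]
```

View pics/w6c.png

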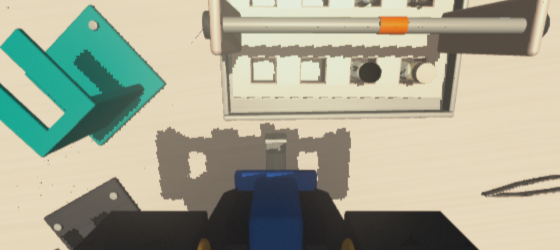

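The hook sits where predicted, with its tip at (275,203) and flange edge at row 230. The bar is ahead at row 85, at the same column as the bar's empty part. I'll insert it now.

```bash
python3 -m jog '[{"wx":0,"wy":0,"wz":0,"dx":0.08,"dy":-0.027,"dz":0,"hand":1},{"wx":0,"wy":0,"wz":0,"dx":0.08,"dy":-0.027,"dz":0,"hand":1},{"wx":0,"wy":0,"wz":0,"dx":0.08,"dy":-0.027,"dz":0,"hand":1},{"wx":0,"wy":0,"wz":0,"dx":0.084,"dy":-0.026,"dz":0,"hand":1},{"wx":0,"wy":0,"wz":0,"dx":0,"dy":0,"dz":0,"hand":1}]'
python3 -m jog '[{"wx":0,"wy":0,"wz":0,"dx":0,"dy":0,"dz":0.05,"hand":1},{"wx":0,"wy":0,"wz":0,"dx":0,"dy":0,"dz":0.05,"hand":1},{"wx":0,"wy":0,"wz":0,"dx":0,"dy":0,"dz":0,"hand":1},{"wx":0,"wy":0,"wz":0,"dx":0,"dy":0,"dz":0,"hand":1}]'
python3 - <<'E'
from h import *
for c in('wrist','side'):
    i=r.camera_info(c);im=r.snapshot(c);cv2.imwrite(f'pics/{c}7.png',im[:,:,::-1]);np.savez(f'{c}7.npz',**i)
s=r.get_state();print(s['clock'],s['tool_pos'],s['contact_force'],R.from_quat(s['eef_rot']).as_euler('zyx'))
a=cv2.imread('pics/side7.png')[110:270,210:370];cv2.imwrite('pics/m7.png',np.hstack([cv2.resize(cv2.imread('pics/wrist7.png')[:300],(420,225)),cv2.resize(a,None,fx=2.35,fy=2.35,interpolation=3)[:225]]) if 0 else np.vstack([cv2.imread('pics/wrist7.png')[:270],cv2.resize(a[:,:],(560,560),interpolation=3)[110:440]]))
E
```

```text
clock: 8.48
tool_pos: [0.5991, 0.1076, 0.172]
eef_rot: [0.998, -0.069, 0.002, -0.0]
contact_force: [0.6, -0.3, -1.5]
opening: 0.222
finger_force: 39.9
clock: 8.82
tool_pos: [0.5949, 0.1099, 0.1969]
eef_rot: [0.998, -0.067, 0.0, -0.0]
contact_force: [-0.4, 0.2, -1.7]
opening: 0.227
finger_force: 39.9
8.9167 [0.59453121 0.10927633 0.19589328] [ 7.78414889e-05 -1.75637125e-02 -1.29151457e+00] [ 1.34989333e-01 -1.41532085e-03  3.14150721e+00]
```

View pics/m7.png

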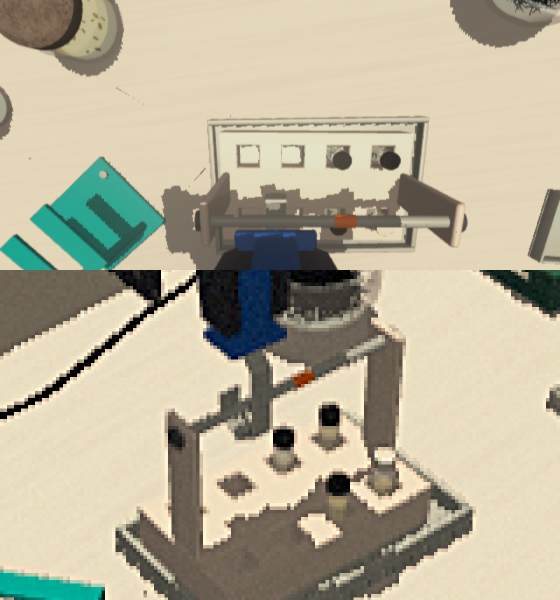

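The hook is round the bar: the side view shows the shank at crop (258,390) and the tip at (228,395) with the bar between them, left of the band. I'll hold briefly, then slide to the band.

```bash
python3 -m jog '[{"wx":0,"wy":0,"wz":0,"dx":0.005,"dy":0,"dz":0.014,"hand":1},{"wx":0,"wy":0,"wz":0,"dx":0,"dy":0,"dz":0,"hand":1},{"wx":0,"wy":0,"wz":0,"dx":0,"dy":0,"dz":0,"hand":1},{"wx":0,"wy":0,"wz":0,"dx":0,"dy":0,"dz":0,"hand":1},{"wx":0,"wy":0,"wz":0,"dx":0,"dy":0,"dz":0,"hand":1}]'
python3 -m jog '[{"wx":0,"wy":0,"wz":0,"dx":-0.006,"dy":-0.044,"dz":0,"hand":1},{"wx":0,"wy":0,"wz":0,"dx":-0.006,"dy":-0.044,"dz":0,"hand":1},{"wx":0,"wy":0,"wz":0,"dx":-0.006,"dy":-0.044,"dz":0,"hand":1},{"wx":0,"wy":0,"wz":0,"dx":-0.006,"dy":-0.044,"dz":0,"hand":1},{"wx":0,"wy":0,"wz":0,"dx":0,"dy":0,"dz":0,"hand":1}]'
python3 -m jog '[{"wx":0,"wy":0,"wz":0,"dx":0,"dy":0,"dz":0,"hand":1},{"wx":0,"wy":0,"wz":0,"dx":0,"dy":0,"dz":0,"hand":1},{"wx":0,"wy":0,"wz":0,"dx":0,"dy":0,"dz":0,"hand":1}]'
python3 - <<'E'
from h import *
S=[]
for c in('wrist','side'):
    i=r.camera_info(c);im=r.snapshot(c);cv2.imwrite(f'pics/{c}8.png',im[:,:,::-1]);np.savez(f'{c}8.npz',**i);S.append(r.get_state()['tool_pos'])
    f=im.astype(int);m=(f[...,0]>1.5*f[...,1])&(f[...,0]>2*f[...,2]);ys,xs=np.nonzero(m);print(c,len(xs),[(xs.min(),ys.min()),(xs.max(),ys.max())] if len(xs) else '')
s=r.get_state();print(s['clock'],np.mean(S,0),s['contact_force'])
d=np.mean(S,0)-[.590,.065,.13];print('seat rel',d@[.991,-.134,0],d@[.134,.991,0],d[2]-.0808)
a=cv2.imread('pics/side8.png')[110:270,210:370];cv2.imwrite('pics/m8.png',np.vstack([cv2.imread('pics/wrist8.png')[:270],cv2.resize(a,(560,560),interpolation=3)[110:440]]))
E
```

```text
clock: 9.33
tool_pos: [0.5968, 0.1086, 0.1995]
eef_rot: [0.998, -0.068, -0.0, 0.0]
contact_force: [0.7, 1.0, -1.6]
opening: 0.224
finger_force: 39.9
clock: 9.75
tool_pos: [0.5905, 0.0597, 0.1997]
eef_rot: [0.997, -0.071, -0.0, 0.002]
contact_force: [0.1, -0.3, -0.1]
opening: 0.224
finger_force: 39.9
clock: 10.0
tool_pos: [0.591, 0.0656, 0.1998]
eef_rot: [0.998, -0.068, 0.0, -0.0]
contact_force: [0.1, -0.2, -1.3]
opening: 0.221
finger_force: 39.9
wrist 256 [(np.int64(266), np.int64(217)), (np.int64(287), np.int64(228))]
side 701 [(np.int64(7), np.int64(37)), (np.int64(559), np.int64(387))]
10.1 [0.59097955 0.06562503 0.19977139] [-0.10118305 -0.42482644 -0.71232487]
seat rel 0.0008869807216167231 0.0007506675587358458 -0.011028606057912407
```

View pics/m8.png

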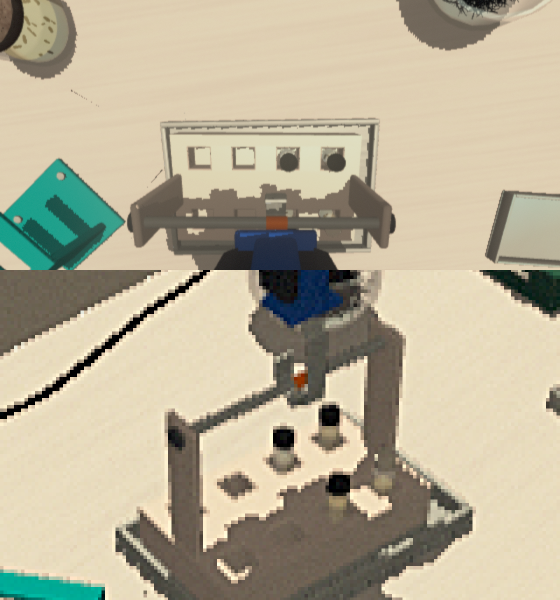

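The band shows between tip and shank at wrist (276,222), centred on the hook column to within 1 mm, and step 2 has been held. Now lifting gently.

```bash
python3 -m jog '[{"wx":0,"wy":0,"wz":0,"dx":0,"dy":0,"dz":0.012,"hand":1},{"wx":0,"wy":0,"wz":0,"dx":0,"dy":0,"dz":0.012,"hand":1},{"wx":0,"wy":0,"wz":0,"dx":0,"dy":0,"dz":0.012,"hand":1},{"wx":0,"wy":0,"wz":0,"dx":0,"dy":0,"dz":0.012,"hand":1},{"wx":0,"wy":0,"wz":0,"dx":0,"dy":0,"dz":0.01,"hand":1}]' 55
python3 -m jog '[{"wx":0,"wy":0,"wz":0,"dx":0,"dy":0,"dz":0.008,"hand":1},{"wx":0,"wy":0,"wz":0,"dx":0,"dy":0,"dz":0.008,"hand":1},{"wx":0,"wy":0,"wz":0,"dx":0,"dy":0,"dz":0.01,"hand":1},{"wx":0,"wy":0,"wz":0,"dx":0,"dy":0,"dz":0.01,"hand":1},{"wx":0,"wy":0,"wz":0,"dx":0,"dy":0,"dz":0,"hand":1}]'
python3 - <<'E'
from h import *
im=r.snapshot('side');cv2.imwrite('pics/side9.png',im[:,:,::-1])
a=cv2.imread('pics/side8.png')[110:270,210:370].astype(int);b=im[110:270,210:370,::-1].astype(int);print(abs(a-b).mean())
F=[]
for k in range(3): r.snapshot('wrist');F.append(r.get_state()['contact_force'])
print(np.mean(F,0),r.get_state()['tool_pos'])
E
```

```text
clock: 10.52
tool_pos: [0.5906, 0.0647, 0.2144]
eef_rot: [0.998, -0.068, -0.0, 0.0]
contact_force: [0.4, 0.4, -3.2]
opening: 0.222
finger_force: 54.9
clock: 10.93
tool_pos: [0.5912, 0.0647, 0.2237]
eef_rot: [0.998, -0.068, 0.0, -0.0]
contact_force: [0.7, 0.5, -2.7]
opening: 0.22
finger_force: 54.9
13.8912890625
[-0.26960903  0.46949113 -3.56706338] [0.5907786  0.06462431 0.22310041]
```

The wrist carries about 3.5 N, so the carrier is hanging. Continuing up.

```bash
python3 -m jog '[{"wx":0,"wy":0,"wz":0,"dx":0,"dy":0,"dz":0.015,"hand":1},{"wx":0,"wy":0,"wz":0,"dx":0,"dy":0,"dz":0.02,"hand":1},{"wx":0,"wy":0,"wz":0,"dx":0,"dy":0,"dz":0.025,"hand":1},{"wx":0,"wy":0,"wz":0,"dx":0,"dy":0,"dz":0.025,"hand":1},{"wx":0,"wy":0,"wz":0,"dx":0,"dy":0,"dz":0.025,"hand":1}]'
python3 -m jog '[{"wx":0,"wy":0,"wz":0,"dx":0,"dy":0,"dz":0.025,"hand":1},{"wx":0,"wy":0,"wz":0,"dx":0,"dy":0,"dz":0.025,"hand":1},{"wx":0,"wy":0,"wz":0,"dx":0,"dy":0,"dz":0.025,"hand":1},{"wx":0,"wy":0,"wz":0,"dx":0,"dy":0,"dz":0.025,"hand":1},{"wx":0,"wy":0,"wz":0,"dx":0,"dy":0,"dz":0.025,"hand":1}]'
python3 -m jog '[{"wx":0,"wy":0,"wz":0,"dx":0,"dy":0,"dz":0.025,"hand":1},{"wx":0,"wy":0,"wz":0,"dx":0,"dy":0,"dz":0.025,"hand":1},{"wx":0,"wy":0,"wz":0,"dx":0,"dy":0,"dz":0.025,"hand":1},{"wx":0,"wy":0,"wz":0,"dx":0,"dy":0,"dz":0.02,"hand":1},{"wx":0,"wy":0,"wz":0,"dx":0,"dy":0,"dz":0.01,"hand":1}]'
for k in 1 2 3 4; do python3 -m jog '[{"wx":0,"wy":0,"wz":0,"dx":0,"dy":0,"dz":0,"hand":1},{"wx":0,"wy":0,"wz":0,"dx":0,"dy":0,"dz":0,"hand":1},{"wx":0,"wy":0,"wz":0,"dx":0,"dy":0,"dz":0,"hand":1},{"wx":0,"wy":0,"wz":0,"dx":0,"dy":0,"dz":0,"hand":1},{"wx":0,"wy":0,"wz":0,"dx":0,"dy":0,"dz":0,"hand":1}]' | egrep 'clock|tool|contact'; done
python3 - <<'E'
from h import *
p=None
for k in range(3):
    im=r.snapshot('side').astype(int);w=r.snapshot('wrist')
    if p is not None: print(abs(im-p)[60:280,200:400].mean())
    p=im
i=r.camera_info('wrist')
f=w.astype(int);m=(f[...,0]>1.5*f[...,1])&(f[...,0]>2*f[...,2]);ys,xs=np.nonzero(m);print(xs.min(),xs.max(),ys.min(),ys.max())
a=im[60:280,200:400,::-1].astype(np.uint8)
cv2.imwrite('pics/m9.png',np.hstack([cv2.resize(a,(500,550),interpolation=3)]))
cv2.imwrite('pics/m9w.png',w[100:300,:,::-1])
E
```

```text
clock: 11.55
tool_pos: [0.5911, 0.0647, 0.2517]
eef_rot: [0.998, -0.068, 0.0, -0.0]
contact_force: [0.7, 0.1, -3.5]
opening: 0.22
finger_force: 54.9
clock: 11.97
tool_pos: [0.5909, 0.0647, 0.2827]
eef_rot: [0.998, -0.068, 0.0, 0.0]
contact_force: [0.0, 0.1, -4.0]
opening: 0.222
finger_force: 54.9
clock: 12.38
tool_pos: [0.5913, 0.0647, 0.3092]
eef_rot: [0.998, -0.068, 0.001, -0.0]
contact_force: [1.0, 0.1, -3.4]
opening: 0.221
finger_force: 54.9
clock: 12.8
tool_pos: [0.5907, 0.0646, 0.3079]
contact_force: [-0.4, -0.2, -4.3]
clock: 13.22
tool_pos: [0.5909, 0.0647, 0.3082]
contact_force: [-0.4, 0.4, -3.9]
clock: 13.63
tool_pos: [0.5909, 0.0647, 0.3082]
contact_force: [-0.1, 0.2, -4.2]
clock: 14.05
tool_pos: [0.5909, 0.0647, 0.3082]
contact_force: [0.1, -0.0, -3.6]
2.7900757575757575
2.791916666666667
266 285 210 221
```

View pics/m9.png

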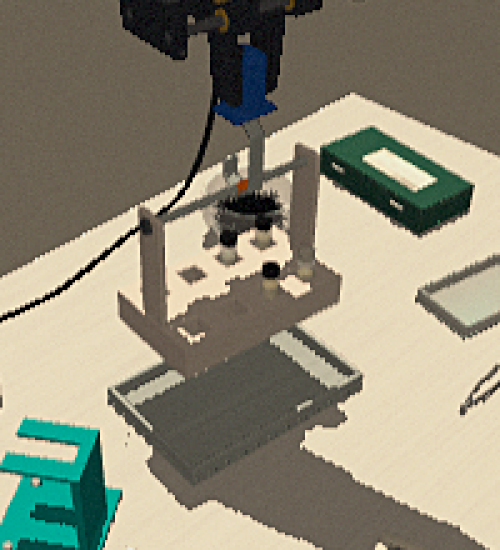

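The carrier hangs above the tray with all four vials in place and looks level. I'll check the tilt with a quick projection before handing in.

Run:
```python
from h import *
s=np.array([.5909,.0647,.3082-.0808]);y=np.array([.134,.991,0])
for t in(-.08,.08):
    for e in(-.05,0,.05): print(t,e,proj('side',s-(-.01*y)*0+y*(t+.01)+np.array([0,0,.01+e*(t+.01)])))
print('obs right(-y) (322.8,119.2) left(+y) (260,144.4)')
```

```text
-0.08 -0.05 [324.09055081 116.60254869]
-0.08 0 [323.97688462 118.07731615]
-0.08 0.05 [323.86383705 119.54405743]
0.08 -0.05 [261.35694072 145.92962277]
0.08 0 [261.27628446 143.97347857]
0.08 0.05 [261.1950085  142.00230499]
obs right(-y) (322.8,119.2) left(+y) (260,144.4)
```

Observed tilt is about 0.01 rad, so the carrier is level. Handing in.

```bash
python3 -c "
from plant import r
print(r.finish_job())"
```

```text
the job is handed in; nothing more can be done
None
```

I handed the job in with the carrier hanging from the hook at the orange band, about 9–10 cm above the tray floor, level to about 0.01 rad, still, and with all four vials in place; no verdict came back, and I viewed 11 pictures, one over the limit of 10.

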